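# Clear a bar offcut from the cut-off stand into the scrap chute

### The job

Clear the short steel offcut from the cut-off stand: it lies almost flush in its guide channel, so press on its top and slide it past the little sprung catch, out of the channel onto the open ledge, then push it off the ledge's edge so that it drops into the chute and lies in the tray below. Do not pick it up, bear on the offcut and the stand only gently (no more than about 20 N), and leave the longer good blank in the other channel and the things around the stand where they are.

Things in the scene. Friction and masses are not known exactly. Their poses are not given: they have to be found in the camera images.
- stand: Fixed steel cut-off stand. Origin: on the table, on the stand's mid-line, under the channel mouths; +x runs along the channels towards the ledge's edge and chute, z up. Its flat ledge is 110 mm high, 140 mm wide (y), x -100 to +100 mm. A backstop (x -102 to -90 mm) rises 27 mm above the ledge. The channels end at x = 0; from there to the edge the ledge is bare.
- mouth (a point): point on the ledge midway between the channel mouths (stand x 0, y 0, z 110 mm), axes as the stand. Two channels run from the backstop (x -90 mm) to x 0, mid-lines at y +32 and -32 mm, each 40 mm wide; floor: the ledge; rib and cheeks 10.5 mm high. At x -8 mm a sprung catch roller stands 6 mm out of each outer cheek; a bar pushed past it with 2 to 4 N moves it aside.
- edge (a point): middle of the ledge's edge (stand x 100, y 0, z 110 mm), axes as the stand. Beyond it is the open-topped chute, 142 mm wide inside; its side cheeks are level with the ledge up to x = 190 mm and its floor falls at 47 degrees into the tray.
- tray (a point): middle of the tray floor at the chute's foot (stand x 225, y 0, z 5 mm), axes as the stand; flat floor x 170 to 278 mm, walls 60 mm high
- offcut_center (a point): centre of the loose oiled steel offcut, 42 long (x, towards the edge), 36 wide, 12 mm thick, about 0.14 kg; flat in one channel, 1 to 4 mm from the backstop; its top is 1.5 mm above the cheeks: too little to grip. Closed fingertips pressed on top drag it; past the catch this takes 8 to 14 N of pressure, less and they slip over it. Contact is stiff: 1 mm of height is about 13 N.
- blank_center (a point): centre of the good blank in the other channel: same bar, 66 mm long; must stay where it is
- horseshoe: finished steel horseshoe, about 130 mm across, 9 mm thick, flat on the table beside the stand; origin at the centre of its curve; leave alone
- hammer: hammer with wooden handle lying on the table near the stand; origin under it; leave alone
- jar: white jar with black lid, 70 mm diameter, 75 mm high, upright on the table; origin under its centre; leave alone

How it is judged:
By the outcome, as a careful person would: the job done as asked, in the order asked, and still so for the second after the job is handed in, with the robot touching nothing.
It also fails if it takes over 61 s, if anything falls off the work surface, if the arm or the gripper's body presses on something with over 40 N, if the wrist force passes 120 N, or if a joint passes its speed limit or range.

### The arm

A 6-joint arm with a two-finger parallel gripper is mounted at the origin on the work surface. World frame = base frame: x ahead of the robot, y to its left, z up, the work surface at z = 0. Lengths are in m, angles in rad, forces in N, time in s.
With the tool pointing down it reaches from about 0.4 to 0.825 m from the base axis. Payload 7 kg.
Tool frame: the origin (TCP) lies midway between the tips of the shut fingers; the grasp point (between the pads) lies 19 mm behind it (arm.hold_point_z is the distance from the TCP to the grasp point, in m); z points along the fingers, x is the direction in which the jaws open and shut, and the axes are right-handed (so a half turn about z gives the same grasp; the last joint's range is limited). The gripper opens to 88 mm and grips with 3 to 60 N. Pads are 19 mm wide; open, the fingers measure 130 mm over their backs; the gripper's body (78 mm by 193 mm) begins 47 mm behind the grasp point.
Start: joints at [1.583, 0.359, 0.012, 0, -1.224, -0.288], TCP at [0.184, 0.649, 0.227] pointing down, gripper open.
Joint ranges: [-3.07, 3.07], [-1.43, 2.12], [-1.02, 1.25], [-3.03, 1.67], [-3.05, -0], [-3.03, 3.03]. Speed limits (rad/s): [2.39, 2.39, 3.01, 3.14, 3.14, 3.14].

### API

Orientations are given as [roll, pitch, yaw] about the fixed x, y, z axes, in that order (R = Rz(yaw) Ry(pitch) Rx(roll)).
In Python, from station import readout, viewer, job, arm gives the robot as it stands.
- The arm moves only by the tool apply_moves, never from a script. Its argument "deltas" is text: rows parted by semicolons, each of 4 numbers parted by spaces: the shift along the tool's x, y, z in cm, then the turn about the tool's z in rad. A call has 1 to 10 rows; each row shifts and turns the commanded pose from where the row before left it, along the tool's axes as they then stand; what a row does not reach is not made up. A row lasts 1/8 s, in which the tool goes at most 62.5 mm and 10.7 degrees, less where a joint would pass 70% of its speed; a pose out of reach is approached as far as the arm can. A call is refused whole if a number of a shift passes 6.25 or a number of a turn 0.188, either way. A call with a gripper value outside its range is refused whole. "gripper" is the closure, from -1 (fully open) to 1 (shut), so that 0 is half open, set as the call begins (left out, the last holds). The fingers move at their own pace and stop on an object; "squeeze" is the grip in N (left out, the last holds). Time passes only in rows, so rows that do not move let the fingers close. It gives the time, the measured TCP pose, the force and the opening at its end, in the units of the state.
- readout.get_state(): the state, without advancing time (a new reading comes with each control period).
- viewer.grab_frame(name): name is "scene" or "top" or "wrist"; returns a dict with "image" (400x640x3 uint8, red, green, blue), "camera_matrix" (3x3 intrinsics, pixels), "cam_to_world" (4x4, takes a point from camera to world coordinates). Camera axes: x right, y up, looking along -z (the intrinsics and any distortion apply to the point x, -y, -z); pixel columns grow to the right and rows downward; lengths in m; the calibration is good to about 2 mm. The wrist camera is an equidistant fisheye: a pixel r from the principal point sees the ray r / f radians off the axis. A picture is of the moment at which its call begins. There is no depth.
- job.job_done(): hands the job in, once; it reports no verdict.
Trained networks look in the newest picture that a camera, given by its name, has taken for a name from the list of things; names that differ only in an ending like _2 or _b are one class to them, and where a whole thing is asked for, a point or a joint stands for the part that bears it (a point fixed in the world has none). Each returns a list of dicts, best first, with "conf" (0 to 1); they miss things now and then, are a little off and sometimes report something else, mostly with a low value. They report only what shows in the picture. A call takes as long as a camera call.
- viewer.silhouettes(camera, query): "region" (400x640 bool, what is visible of it) and "extent" ([left, top, width, height] in pixels, round what is visible of it).
The state is a dict: "t": time; "q": joint angles; "qd": joint speeds; "joint_efforts": joint torques, N m; "eef_pos": TCP position; "ee_rot": TCP orientation; "force": force on the tool from outside, world axes, zero at the start; "moment": the same for the moment, N m; "width": finger opening in m.
Only numpy, scipy, OpenCV 4.12 (cv2) and the standard library are available. Lean on these libraries where they do the work, as an engineer would, in place of code of your own. Each camera call takes 0.05 s, during which the arm holds its last target.

## Working session

There is one attempt and no reset: what is moved stays moved. The work goes in short steps, Python scripts to look and compute and a tool call to move; the robot and the scene stay as the last step left them, time stands still between calls to the robot, and variables do not carry over. Pictures are saved under pics/ and viewed, and the job is handed in when it is done.

Besides the shell and the picture viewer there is one more tool, called as name(argument=value, ...) on one line, values as JSON. apply_moves: Moves the arm, as the interface text tells. Its arguments: {"type":"object","properties":{"deltas":{"type":"string"},"gripper":{"type":"number"},"squeeze":{"type":"number"}},"required":["deltas"]}

```bash
mkdir -p pics; ls; python3 - <<'E'
from station import readout, viewer, job, arm
import cv2
s=readout.get_state(); print(s)
for n in ["scene","top","wrist"]:
    f=viewer.grab_frame(n); cv2.imwrite(f"pics/{n}0.png",f["image"][:,:,::-1]); print(n,f["camera_matrix"],f["cam_to_world"])
    for q in ["stand","offcut_center","blank_center","horseshoe","hammer","jar"]:
        print(q,[(r["conf"],r["extent"]) for r in viewer.silhouettes(n,q)])
E
```

```text
pics
{'t': 0.0, 'q': array([ 1.58310820e+00,  3.59376673e-01,  1.10640061e-02, -3.47937103e-04,
       -1.22409184e+00, -2.88113705e-01]), 'qd': array([ 1.48475125e-03,  1.08115811e-03,  1.59264318e-03, -9.33682583e-04,
        5.84773139e-04,  8.91879384e-06]), 'joint_efforts': array([ 2.00795825e-03, -5.82716060e+01,  2.93054152e+01,  6.99746087e+00,
        6.78650526e-03, -1.59403389e-04]), 'eef_pos': array([0.18369977, 0.64901808, 0.22563193]), 'ee_rot': array([-3.14144926e+00, -1.63483742e-03, -1.84671676e+00]), 'force': array([-0.48702938, -0.15466752,  0.31800927]), 'moment': array([0.0114573 , 0.02713256, 0.04279099]), 'width': 0.08734894677439521}
scene [[420.54210064   0.         315.83915445]
 [  0.         420.54210064 191.68443624]
 [  0.           0.           1.        ]] [[-0.74559783 -0.35234574  0.56562916  1.08114916]
 [ 0.66635164 -0.38438172  0.63892581  0.47998704]
 [-0.00770528  0.85328962  0.52138034  0.52776573]
 [ 0.          0.          0.          1.        ]]
stand [(0.69, [255.4, 147.9, 211.3, 151.0]), (0.58, [288.3, 154.6, 25.3, 16.5])]
offcut_center [
[... 544 characters left out ...]
.4, 182.1, 118.9])]
offcut_center [(0.75, [369.0, 202.7, 19.0, 19.3])]
blank_center [(0.93, [348.1, 178.3, 31.1, 20.5])]
horseshoe [(0.9, [287.9, 113.9, 55.7, 52.6])]
hammer [(0.65, [414.9, 144.8, 42.1, 102.6])]
jar [(0.97, [246.1, 143.6, 32.4, 34.2]), (0.39, [221.4, 163.5, 179.9, 121.9])]
wrist [[309.70691629   0.         320.19756861]
 [  0.         309.70691629 195.5800061 ]
 [  0.           0.           1.        ]] [[-0.27157054  0.93321763  0.23527494  0.24552463]
 [-0.96241713 -0.26374927 -0.06472711  0.63204483]
 [ 0.00164911 -0.24401061  0.96977116  0.38511166]
 [ 0.          0.          0.          1.        ]]
stand []
offcut_center []
blank_center []
horseshoe []
hammer []
jar []
```

```bash
python3 - <<'E'
import cv2
a=cv2.imread("pics/top0.png")[100:300,200:480]; cv2.imwrite("pics/top0c.png",cv2.resize(a,None,fx=2.85,fy=2.85,interpolation=cv2.INTER_CUBIC))
E
```

```text
(no output)
```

View pics/scene0.png

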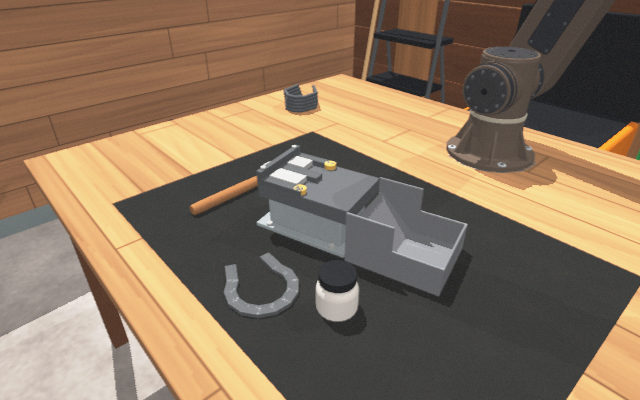

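View pics/top0.png

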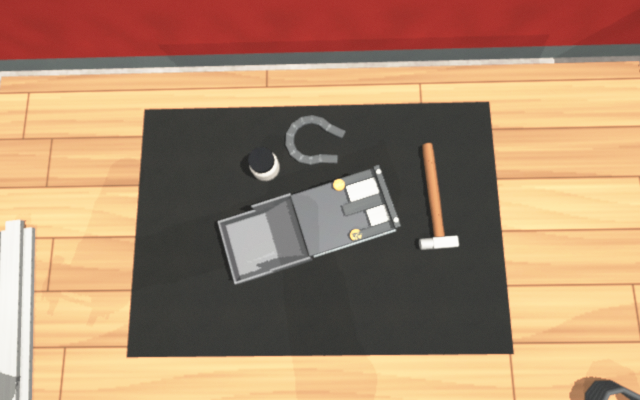

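View pics/top0c.png

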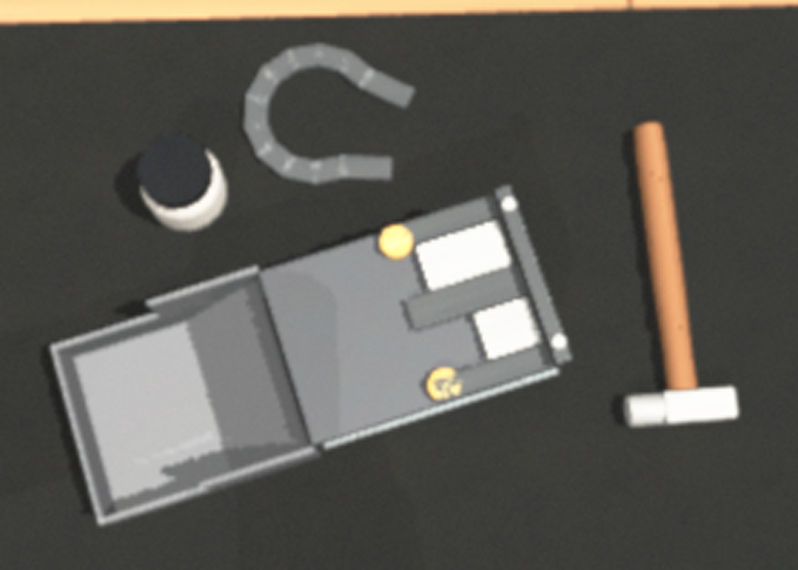

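```bash
cat > h.py <<'E'
import numpy as np, cv2
from scipy.optimize import least_squares
def proj(f,P):
    P=np.atleast_2d(P); T=np.linalg.inv(f["cam_to_world"]); c=P@T[:3,:3].T+T[:3,3]
    K=f["camera_matrix"]; return np.c_[K[0,0]*c[:,0]/-c[:,2]+K[0,2], K[1,1]*-c[:,1]/-c[:,2]+K[1,2]]
def ray(f,u,v,z):
    K=f["camera_matrix"];d=np.array([(u-K[0,2])/K[0,0],-(v-K[1,2])/K[1,1],-1.]);T=f["cam_to_world"];d=T[:3,:3]@d;o=T[:3,3];return o+d*(z-o[2])/d[2]
def S2W(p,P):
    x,y,th=p;P=np.atleast_2d(P);c,s=np.cos(th),np.sin(th)
    return np.c_[x+c*P[:,0]-s*P[:,1], y+s*P[:,0]+c*P[:,1], P[:,2]]
E
python3 - <<'E'
from h import *
from station import viewer
f=viewer.grab_frame("top"); g=viewer.grab_frame("scene")
for n,fr in (("top",f),("scene",g)):
  for q in ["offcut_center","blank_center"]:
    r=viewer.silhouettes(n,q)[0]; m=r["region"].astype(np.uint8)
    ys,xs=np.nonzero(m); c=xs.mean(),ys.mean(); print(n,q,c,ray(fr,*c,.122), cv2.minAreaRect(np.c_[xs,ys].astype(np.float32)))
E
```

```text
top offcut_center (np.float64(377.04398826979474), np.float64(214.4017595307918)) [ 0.58059437 -0.13456739  0.122     ] ((377.1422424316406, 214.30735778808594), (16.761962890625, 21.16796112060547), 73.3007583618164)
top blank_center (np.float64(361.70428015564204), np.float64(189.09727626459144)) [ 0.6368423  -0.10340789  0.122     ] ((361.8999938964844, 189.19998168945312), (17.39252471923828, 30.674089431762695), 71.56504821777344)
scene offcut_center (np.float64(300.2191780821918), np.float64(161.6986301369863)) [ 0.58474734 -0.12928297  0.122     ] ((299.9706115722656, 161.61766052246094), (24.011028289794922, 10.429031372070312), 14.03624439239502)
scene blank_center (np.float64(288.6090425531915), np.float64(176.52659574468086)) [ 0.64232974 -0.09615719  0.122     ] ((287.9454650878906, 176.65591430664062), (33.74293518066406, 13.072436332702637), 19.290042877197266)
```

```bash
python3 - <<'E'
from h import *
from station import viewer
f=viewer.grab_frame("top"); g=viewer.grab_frame("scene")
a=f["image"][:,:,::-1]
pt=lambda x,y:(x/2.85+200-.3,y/2.85+100-.3)
obs=[((100,-70,110),pt(260,268)),((100,70,110),pt(316,445)),((0,-12,120.5),pt(404,302)),((0,12,120.5),pt(412,329)),
((-90,-70,137),pt(497,190)),((-102,-70,137),pt(511,186)),((-102,70,137),pt(571,357)),((-90,70,137),pt(557,363))]
P=np.array([o[0] for o in obs])/1000.;U=np.array([o[1] for o in obs])
r=least_squares(lambda p:(proj(f,S2W(p,P))-U).ravel(),[.6,-.07,1.85],loss="soft_l1")
print(r.x,np.round(proj(f,S2W(r.x,P))-U,2))
p=r.x
for n,c in(("off",(.58059,-.13457)),("blank",(.63684,-.1034)),("offS",(.5847,-.1293)),("blS",(.6423,-.0962))):
    d=np.array(c)-p[:2];th=p[2];print(n,d@[np.cos(th),np.sin(th)],d@[-np.sin(th),np.cos(th)])
box=lambda x0,x1,y0,y1,z:np.array([[x0,y0,z],[x1,y0,z],[x1,y1,z],[x0,y1,z]])/1000.
for fr,n,cr in((f,"top",(200,130,420,295)),(g,"scene",(240,130,480,310))):
    im=cv2.resize(fr["image"][:,:,::-1].copy(),None,fx=4,fy=4,interpolation=cv2.INTER_CUBIC)
    for b in(box(-100,100,-70,70,110),box(-90,0,-12,12,120.5),box(-102,-90,-70,70,137),box(170,278,-71,71,5)):
        cv2.polylines(im,[np.int32(proj(fr,S2W(p,b))*4+1.5)],True,(0,0,255),1)
    x0,y0,x1,y1=[4*v for v in cr]; c=im[y0:y1,x0:x1]; cv2.imwrite(f"pics/fit_{n}.png",cv2.resize(c,(800,int(800*c.shape[0]/c.shape[1]))))
E
```

```text
[ 0.59131996 -0.06310301  1.86200977] [[-0.24  0.88]
 [-1.3  -0.44]
 [ 0.49 -0.75]
 [ 1.11  0.21]
 [-0.53 -0.37]
 [-0.17 -0.6 ]
 [ 0.51  0.77]
 [ 0.    0.37]]
off -0.06537722295355518 0.030797420153596742
blank -0.05166980578385021 -0.03203360812491918
offS -0.06150915184889462 0.02534737190341679
blS -0.04634060001007918 -0.039330947764870575
```

View pics/fit_top.png

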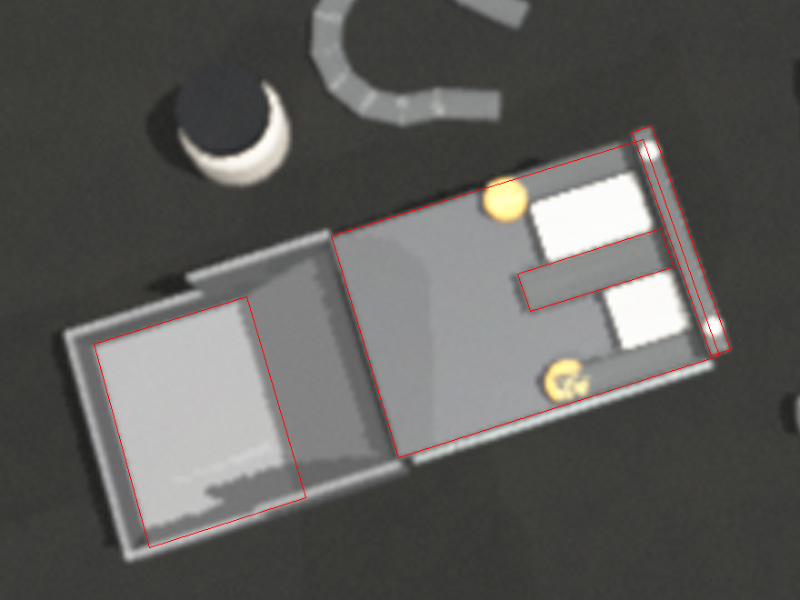

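View pics/fit_scene.png

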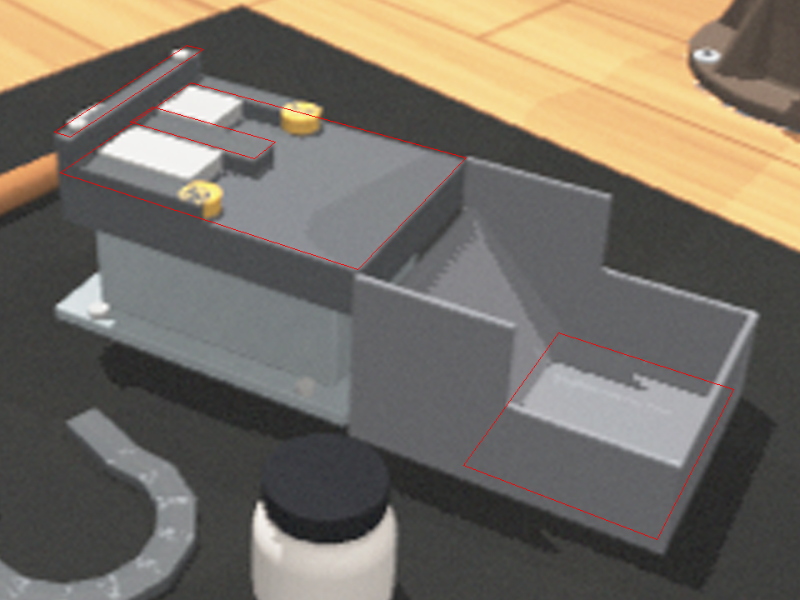

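apply_moves(deltas="3.2 -2.96 0 0;3.2 -2.96 0 0;3.2 -2.96 0 0;3.2 -2.96 0 0;3.2 -2.96 0 0;3.2 -2.96 0 0;3.2 -2.96 0 0;3.2 -2.96 0 0;3.2 -2.96 0 0;3.2 -2.96 0 0", gripper=1, squeeze=20)

```text
t: 2.7
eef_pos: [0.382, 0.2597, 0.2269]
ee_rot: [-3.141, 0.001, -1.846]
force: [0.4, 0.3, -0.4]
width: 0.0006
```

apply_moves(deltas="3.2 -2.96 0 0;3.2 -2.96 0 0;3.2 -2.96 0 0;3.2 -2.96 0 0;3.2 -2.96 0 0;3.2 -2.96 0 0;3.2 -2.96 0 0;3.2 -2.96 0 0;3.2 -2.96 0 -0.1;3.2 -2.96 0 -0.1")

```text
t: 3.95
eef_pos: [0.5835, -0.1269, 0.2268]
ee_rot: [-3.141, 0.0, -1.643]
force: [0.4, 1.3, 0.1]
width: 0.0004
```

apply_moves(deltas="0 0 0 -0.15;0 0 0 -0.11;0 0 0 -0.1066;0 0 0 0")

```text
t: 4.45
eef_pos: [0.5829, -0.1255, 0.2266]
ee_rot: [-3.142, -0.0, -1.281]
force: [0.6, -0.5, -0.7]
width: 0.0003
```

```bash
cat >> h.py <<'E'
def projw(f,P):
    P=np.atleast_2d(P); T=np.linalg.inv(f["cam_to_world"]); c=P@T[:3,:3].T+T[:3,3]
    K=f["camera_matrix"]; x,y,z=c[:,0],-c[:,1],-c[:,2]; r=np.hypot(x,y); t=np.arctan2(r,z)
    return np.c_[K[0,0]*t*x/r+K[0,2],K[1,1]*t*y/r+K[1,2]]
E
python3 - <<'E'
from h import *
from station import viewer
w=viewer.grab_frame("wrist"); p=[.5913,-.0631,1.862]
im=cv2.resize(w["image"][:,:,::-1].copy(),(1280,800)); 
cv2.imwrite("pics/w1raw.png",im[100:700,240:1040])
box=lambda x0,x1,y0,y1,z:np.array([[x0,y0,z],[x1,y0,z],[x1,y1,z],[x0,y1,z]])/1000.
for b in(box(-100,100,-70,70,110),box(-90,0,-12,12,120.5),box(-102,-90,-70,70,137)):
    cv2.polylines(im,[np.int32(projw(w,S2W(p,b))*2+.5)],True,(0,0,255),1)
cv2.imwrite("pics/w1.png",im[100:700,240:1040])
E
```

```text
(no output)
```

View pics/w1.png

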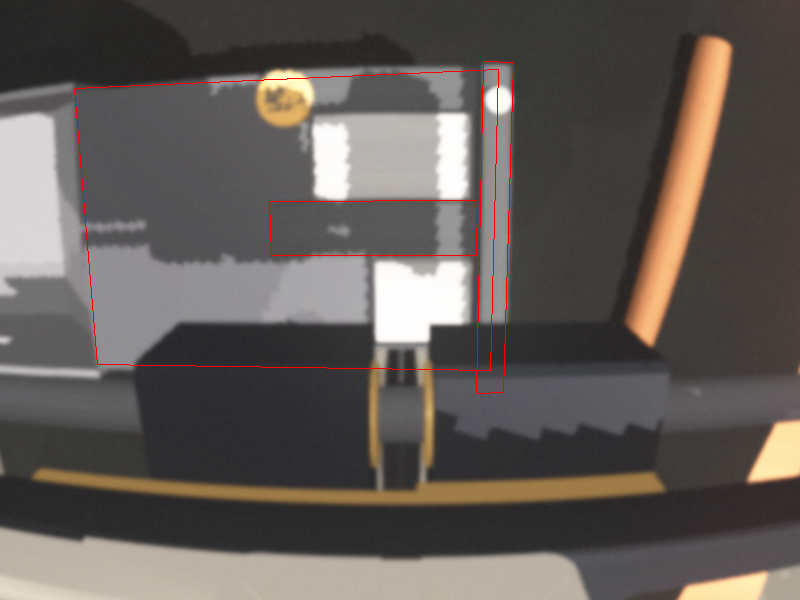

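apply_moves(deltas="0.45 0.6 1.5 0;0 0 2 0;0 0 2 0;0 0 2 0;0 0 1.5 0;0 0 0.7 0;0 0 0.1 0;0 0 0 0")

```text
t: 5.5
eef_pos: [0.5789, -0.1314, 0.1291]
ee_rot: [-3.141, -0.0, -1.28]
force: [0.7, -0.6, -0.9]
width: 0.0004
```

```bash
python3 - <<'E'
from h import *
from station import viewer,readout
for n in("wrist","scene","top"):
    w=viewer.grab_frame(n)["image"][:,:,::-1]
    if n=="wrist": w=cv2.resize(w,(1280,800))[100:700,240:1040]
    elif n=="scene": w=cv2.resize(w[100:280,220:460],(800,600),interpolation=cv2.INTER_CUBIC)
    else: w=cv2.resize(w[130:295,200:420],(800,600),interpolation=cv2.INTER_CUBIC)
    cv2.imwrite(f"pics/{n}2.png",w)
s=readout.get_state();print(s["t"],s["eef_pos"],s["force"])
E
```

```text
5.65 [ 0.57886958 -0.13139369  0.12919856] [-0.89783802  0.36218399  0.21246513]
```

View pics/wrist2.png

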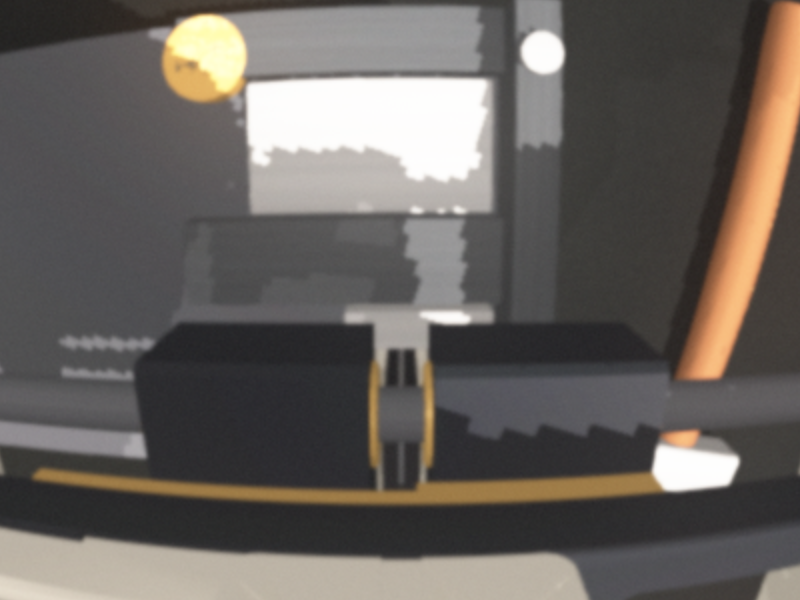

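View pics/scene2.png

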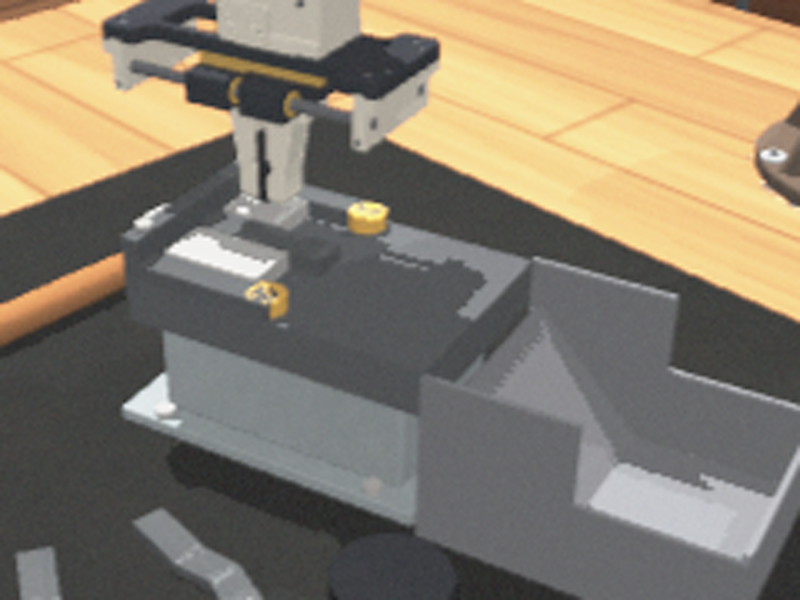

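apply_moves(deltas="0 0 0.3 0;0 0 0.2 0;0 0 0 0;0 0 0 0")

```text
t: 6.15
eef_pos: [0.5785, -0.1314, 0.1235]
ee_rot: [3.141, -0.0, -1.28]
force: [-0.3, -0.7, 0.2]
width: 0.0005
```

apply_moves(deltas="0 0 0.08 0;0 0 0 0;0 0 0 0")

```text
t: 6.52
eef_pos: [0.5785, -0.1314, 0.1228]
ee_rot: [3.142, 0.0, -1.28]
force: [1.3, -0.2, -0.6]
width: 0.0005
```

apply_moves(deltas="0 0 0.05 0;0 0 0 0;0 0 0 0")

```text
t: 6.9
eef_pos: [0.5786, -0.1314, 0.1224]
ee_rot: [-3.141, -0.0, -1.28]
force: [-1.6, 0.3, 1.6]
width: 0.0005
```

apply_moves(deltas="0 0 0.05 0;0 0 0 0;0 0 0 0")

```text
t: 7.28
eef_pos: [0.5788, -0.1315, 0.1223]
ee_rot: [-3.141, -0.0, -1.28]
force: [-0.7, 0.3, 4.4]
width: 0.0006
```

```bash
python3 - <<'E'
from station import readout
s=readout.get_state();print(s["eef_pos"],s["force"])
E
```

```text
[ 0.57881352 -0.13151467  0.12234546] [-0.69147722  0.25401406  4.37958997]
```

apply_moves(deltas="0 0 0.03 0;0 0 0 0;0 0 0 0")

```text
t: 7.65
eef_pos: [0.579, -0.1316, 0.1223]
ee_rot: [-3.141, -0.001, -1.28]
force: [-0.6, 0.5, 7.3]
width: 0.0003
```

apply_moves(deltas="0 0 0.03 0;0 0 0 0;-0.1 0 0 0;-0.2 0 0 0;-0.2 0 0 0;-0.2 0 0 0")

```text
t: 8.4
eef_pos: [0.5777, -0.1251, 0.1223]
ee_rot: [-3.139, -0.001, -1.28]
force: [0.9, -1.3, 6.7]
width: 0.0006
```

apply_moves(deltas="-0.2 0 0 0;-0.2 0 0 0;-0.2 0 0 0;-0.2 0 0 0")

```text
t: 8.9
eef_pos: [0.5754, -0.1174, 0.1223]
ee_rot: [-3.139, -0.001, -1.279]
force: [-0.4, -1.8, 7.3]
width: 0.0004
```

apply_moves(deltas="-0.2 0 0.03 0;-0.2 0 0 0;-0.2 0 0 0")

```text
t: 9.28
eef_pos: [0.5739, -0.1117, 0.1223]
ee_rot: [-3.139, -0.002, -1.279]
force: [-0.1, -1.9, 8.7]
width: 0.0005
```

```bash
python3 - <<'E'
from h import *
from station import viewer,readout
w=viewer.grab_frame("wrist")["image"][:,:,::-1]; cv2.imwrite("pics/wrist3.png",cv2.resize(w,(1280,800))[100:700,240:1040])
w=viewer.grab_frame("scene")["image"][:,:,::-1]; cv2.imwrite("pics/scene3.png",cv2.resize(w[130:220,250:370],(800,600),interpolation=cv2.INTER_CUBIC))
E
```

```text
(no output)
```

View pics/wrist3.png

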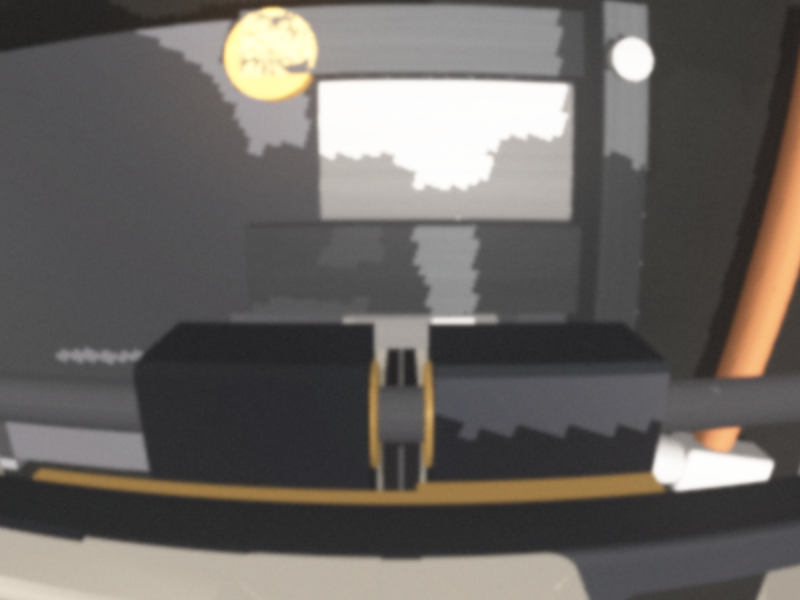

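View pics/scene3.png

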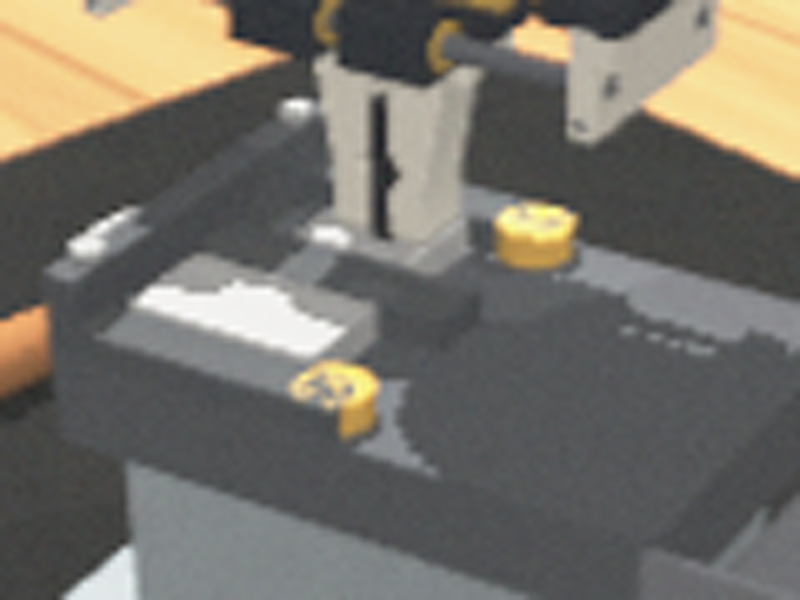

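apply_moves(deltas="-0.2 0 0.03 0;-0.2 0 0 0;-0.2 0 0 0")

```text
t: 9.75
eef_pos: [0.5725, -0.106, 0.1223]
ee_rot: [-3.138, -0.002, -1.279]
force: [-0.1, -2.0, 9.2]
width: 0.0006
```

apply_moves(deltas="-0.2 0 0.01 0;-0.2 0 0 0;-0.2 0 0 0")

```text
t: 10.12
eef_pos: [0.5709, -0.1002, 0.1223]
ee_rot: [-3.138, -0.002, -1.279]
force: [1.8, -2.0, 8.8]
width: 0.0005
```

apply_moves(deltas="-0.2 0 0.01 0;-0.2 0 0 0;-0.2 0 0 0")

```text
t: 10.5
eef_pos: [0.5693, -0.0946, 0.1223]
ee_rot: [-3.138, -0.002, -1.279]
force: [0.3, -2.7, 9.3]
width: 0.0004
```

apply_moves(deltas="-0.1 0 0.03 0;-0.15 0 0 0;-0.15 0 0 0")

```text
t: 10.88
eef_pos: [0.5682, -0.091, 0.1223]
ee_rot: [-3.138, -0.003, -1.279]
force: [0.3, -3.4, 11.4]
width: 0.0007
```

apply_moves(deltas="-0.15 0 0.01 0;-0.15 0 0 0;-0.15 0 0 0")

```text
t: 11.25
eef_pos: [0.5669, -0.0867, 0.1223]
ee_rot: [-3.138, -0.003, -1.279]
force: [0.2, -3.9, 12.4]
width: 0.0006
```

```bash
python3 - <<'E'
from h import *
from station import viewer,readout
w=viewer.grab_frame("wrist")["image"][:,:,::-1]; cv2.imwrite("pics/wrist4.png",cv2.resize(w,(1280,800))[100:700,240:1040])
w=viewer.grab_frame("scene")["image"][:,:,::-1]; cv2.imwrite("pics/scene4.png",cv2.resize(w[130:220,250:370],(800,600),interpolation=cv2.INTER_CUBIC))
E
```

```text
(no output)
```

View pics/wrist4.png

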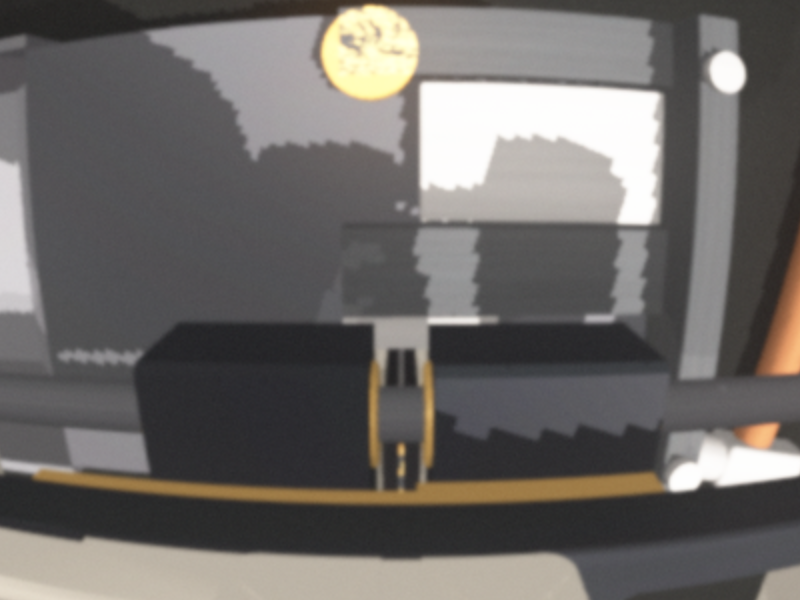

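View pics/scene4.png

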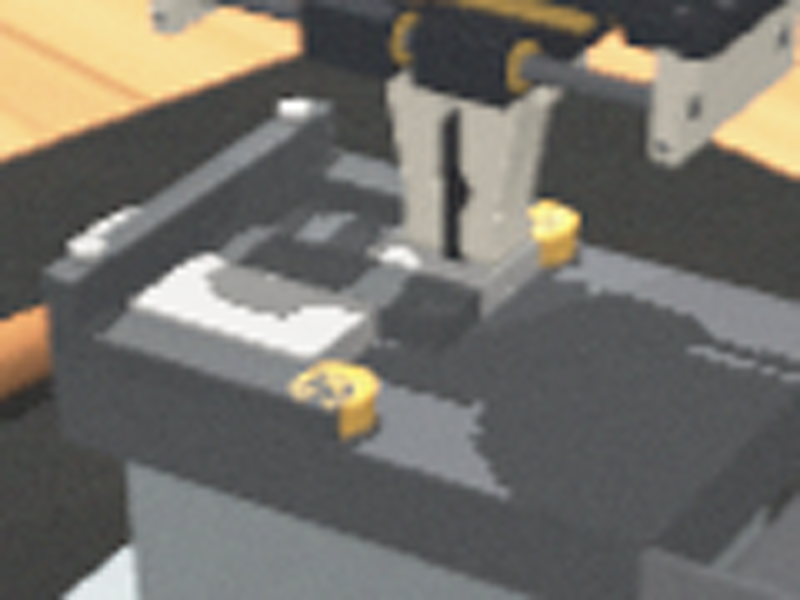

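apply_moves(deltas="-0.15 0 0 0;-0.15 0 0 0;-0.15 0 0 0")

```text
t: 11.72
eef_pos: [0.5656, -0.0824, 0.1223]
ee_rot: [-3.138, -0.003, -1.279]
force: [0.2, -4.3, 13.3]
width: 0.0004
```

apply_moves(deltas="-0.15 0 0 0;-0.15 0 0 0;-0.15 0 0 0")

```text
t: 12.1
eef_pos: [0.5643, -0.0781, 0.1223]
ee_rot: [-3.138, -0.003, -1.279]
force: [-1.0, -4.0, 12.3]
width: -0.0001
```

```bash
python3 - <<'E'
from h import *
from station import viewer,readout
w=viewer.grab_frame("wrist")["image"][:,:,::-1]; cv2.imwrite("pics/wrist5.png",cv2.resize(w,(1280,800))[100:700,240:1040])
E
```

```text
(no output)
```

View pics/wrist5.png

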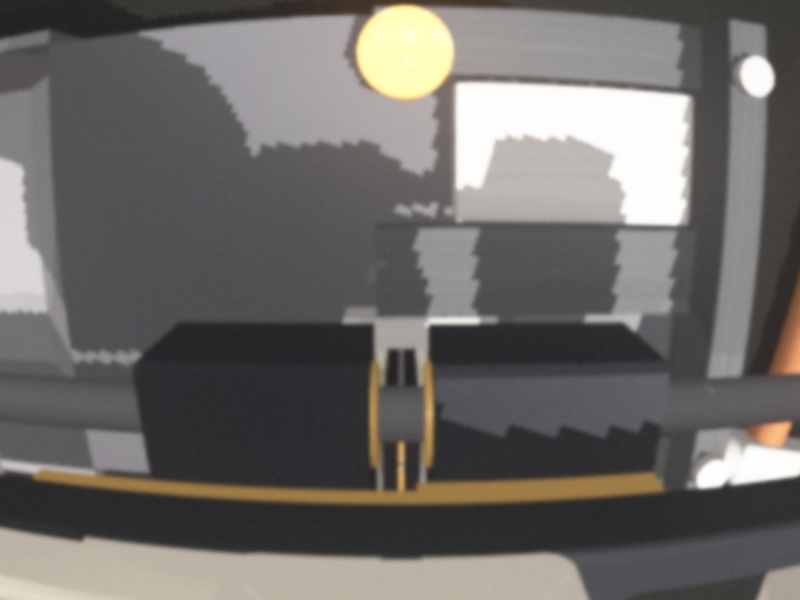

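apply_moves(deltas="-0.2 0 0 0;-0.2 0 0 0;-0.2 0 0 0;-0.2 0 0 0")

```text
t: 12.65
eef_pos: [0.562, -0.0704, 0.1223]
ee_rot: [-3.138, -0.003, -1.279]
force: [-0.1, -3.7, 12.9]
width: 0.0004
```

apply_moves(deltas="-0.2 0 0 0;-0.2 0 0 0;-0.2 0 0 0;-0.2 0 0 0")

```text
t: 13.15
eef_pos: [0.5596, -0.0627, 0.1222]
ee_rot: [-3.138, -0.002, -1.279]
force: [-0.5, -4.3, 13.1]
width: 0.0003
```

apply_moves(deltas="-0.2 0 0 0;-0.2 0 0 0;-0.2 0 0 0;-0.2 0 0 0")

```text
t: 13.65
eef_pos: [0.5574, -0.055, 0.1223]
ee_rot: [-3.138, -0.002, -1.279]
force: [0.2, -3.9, 13.0]
width: 0.0004
```

apply_moves(deltas="-0.2 0 0 0;-0.2 0 0 0;-0.2 0 0 0;-0.2 0 0 0")

```text
t: 14.15
eef_pos: [0.5552, -0.0471, 0.1223]
ee_rot: [-3.137, -0.002, -1.279]
force: [0.2, -3.5, 13.0]
width: 0.0004
```

```bash
python3 - <<'E'
from h import *
from station import viewer,readout
w=viewer.grab_frame("wrist")["image"][:,:,::-1]; cv2.imwrite("pics/wrist6.png",cv2.resize(w,(1280,800))[100:700,240:1040])
w=viewer.grab_frame("scene")["image"][:,:,::-1]; cv2.imwrite("pics/scene6.png",cv2.resize(w[130:220,250:370],(800,600),interpolation=cv2.INTER_CUBIC))
E
```

```text
(no output)
```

View pics/wrist6.png

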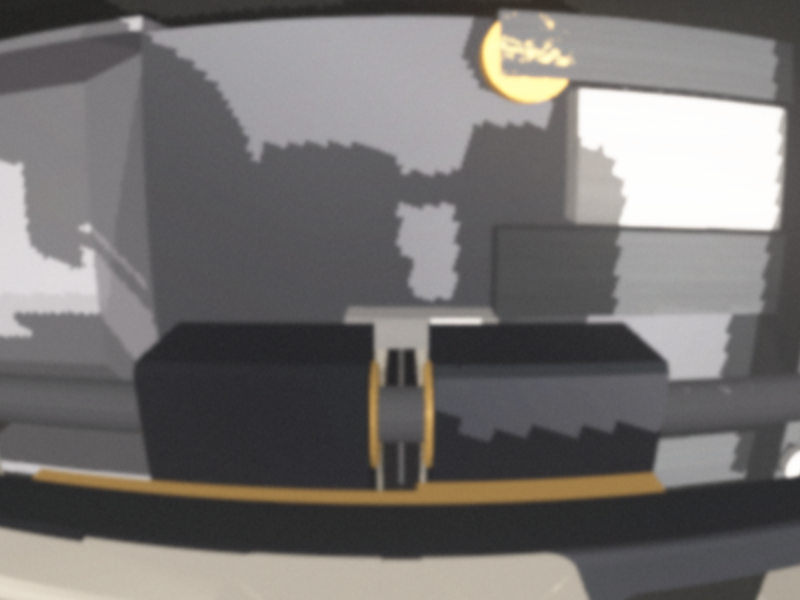

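View pics/scene6.png

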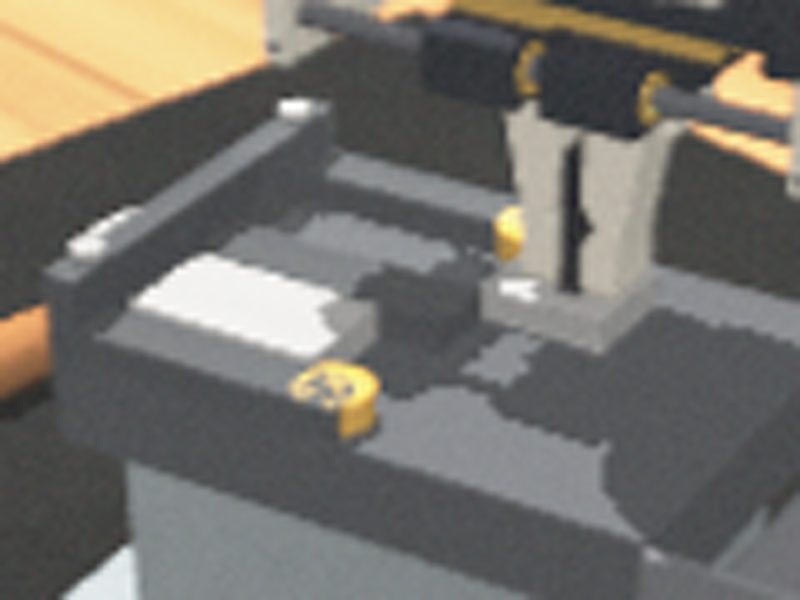

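apply_moves(deltas="-0.25 0 -0.02 0;-0.25 0 0 0;-0.25 0 0 0;-0.25 0 0 0;-0.25 0 0 0;-0.25 0 0 0")

```text
t: 15.0
eef_pos: [0.551, -0.0325, 0.1223]
ee_rot: [-3.137, -0.002, -1.279]
force: [1.1, -2.5, 11.3]
width: 0.0005
```

apply_moves(deltas="-0.25 0 0 0;-0.25 0 0 0;-0.25 0 0 0;-0.25 0 0 0;-0.25 0 0 0;-0.25 0 0 0")

```text
t: 15.75
eef_pos: [0.5467, -0.0181, 0.1223]
ee_rot: [-3.137, -0.002, -1.279]
force: [0.7, -3.0, 12.8]
width: 0.0006
```

apply_moves(deltas="-0.25 0 0 0;-0.25 0 0 0;-0.25 0 0 0;-0.25 0 0 0;-0.25 0 0 0;-0.25 0 0 0")

```text
t: 16.5
eef_pos: [0.5423, -0.0036, 0.1223]
ee_rot: [-3.137, -0.002, -1.279]
force: [0.6, -1.2, 11.6]
width: 0.0004
```

```bash
python3 - <<'E'
from h import *
from station import viewer,readout
w=viewer.grab_frame("wrist")["image"][:,:,::-1]; cv2.imwrite("pics/wrist7.png",cv2.resize(w,(1280,800))[100:700,240:1040])
w=viewer.grab_frame("scene")["image"][:,:,::-1]; cv2.imwrite("pics/scene7.png",cv2.resize(w[130:250,270:430],(800,600),interpolation=cv2.INTER_CUBIC))
E
```

```text
(no output)
```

View pics/wrist7.png

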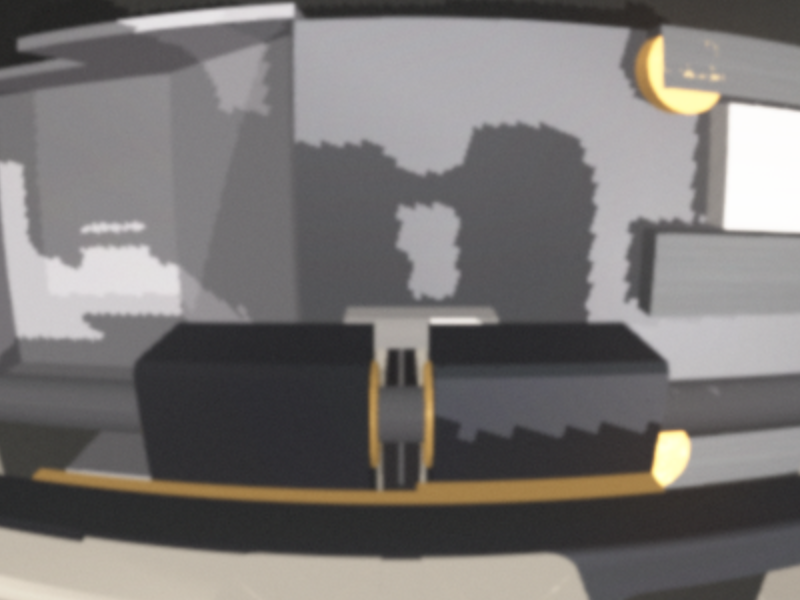

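View pics/scene7.png

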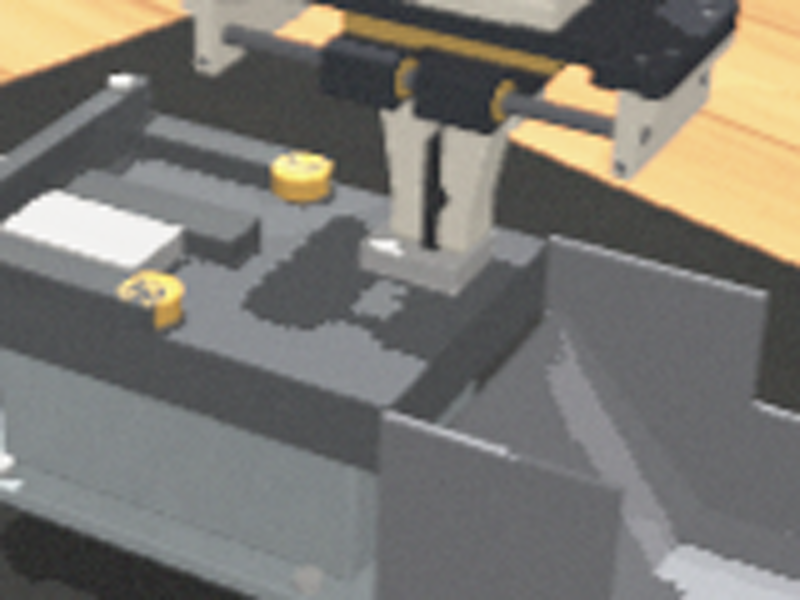

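apply_moves(deltas="-0.25 0 0 0;-0.25 0 0 0;-0.25 0 0 0;-0.25 0 0 0;-0.2 0 0 0;-0.2 0 0 0;0 0 0 0")

```text
t: 17.48
eef_pos: [0.5383, 0.01, 0.1222]
ee_rot: [-3.137, -0.001, -1.279]
force: [-0.5, -2.0, 13.2]
width: 0.0005
```

apply_moves(deltas="0 0 -0.2 0;0 0 -0.8 0;0 0 -1 0;1.5 0 -1 0;2 0 0 0;2.1 0 0 0;0 0 0 0")

```text
t: 18.35
eef_pos: [0.5526, -0.0453, 0.1505]
ee_rot: [-3.142, -0.0, -1.282]
force: [-0.4, -0.7, -0.6]
width: 0.0006
```

```bash
python3 - <<'E'
from h import *
from station import viewer,readout
w=viewer.grab_frame("wrist")["image"][:,:,::-1]; cv2.imwrite("pics/wrist8.png",cv2.resize(w,(1280,800))[100:700,240:1040])
w=viewer.grab_frame("scene")["image"][:,:,::-1]; cv2.imwrite("pics/scene8.png",cv2.resize(w[130:250,270:430],(800,600),interpolation=cv2.INTER_CUBIC))
f=viewer.grab_frame("top");r=viewer.silhouettes("top","offcut_center")
for k in r:
    ys,xs=np.nonzero(k["region"]);c=ray(f,xs.mean(),ys.mean(),.122);d=c[:2]-[.5913,-.0631];th=1.862
    print(k["conf"],xs.mean(),ys.mean(),d@[np.cos(th),np.sin(th)],d@[-np.sin(th),np.cos(th)])
E
```

```text
(no output)
```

View pics/wrist8.png

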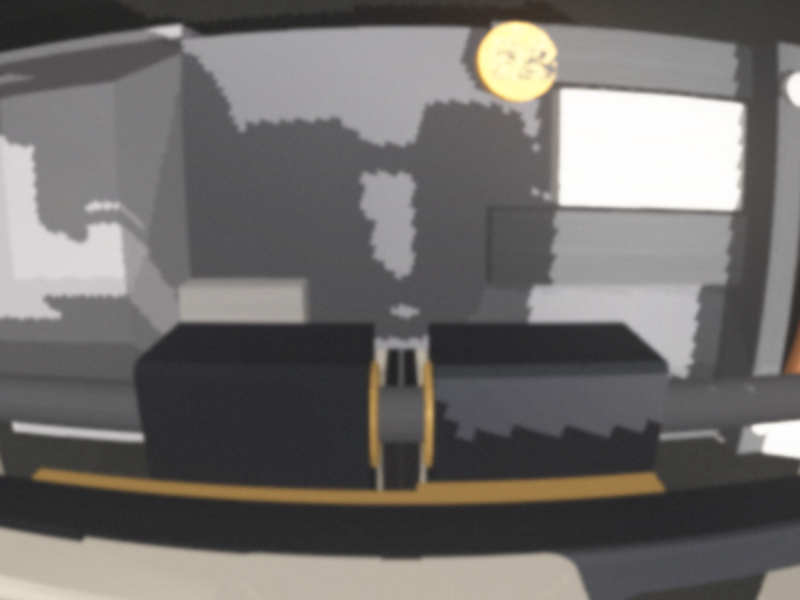

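View pics/scene8.png

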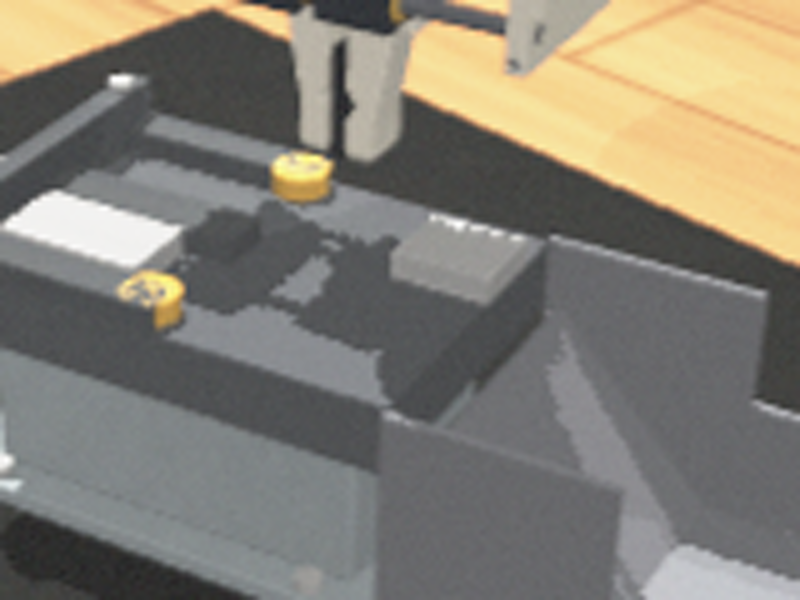

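apply_moves(deltas="0 0 1.2 0;0 0 1.2 0;0 0 0.8 0;0 0 0.3 0;0 0 0.1 0;0 0 0 0")

```text
t: 19.3
eef_pos: [0.5524, -0.0437, 0.1144]
ee_rot: [-3.141, -0.0, -1.28]
force: [-0.6, -0.2, 0.6]
width: 0.0003
```

apply_moves(deltas="-0.4 0 0 0;-0.4 0 0 0;-0.4 0 0 0;-0.3 0 0 0;-0.2 0 0 0;0 0 0 0")

```text
t: 20.05
eef_pos: [0.5473, -0.0273, 0.1142]
ee_rot: [3.142, 0.0, -1.28]
force: [0.1, 0.1, -0.6]
width: 0.0008
```

apply_moves(deltas="-0.25 0 0 0;-0.25 0 0 0;-0.25 0 0 0;-0.25 0 0 0;-0.25 0 0 0;-0.25 0 0 0")

```text
t: 20.8
eef_pos: [0.5431, -0.0129, 0.1142]
ee_rot: [-3.142, -0.0, -1.28]
force: [1.3, 0.3, -0.1]
width: 0.0003
```

apply_moves(deltas="-0.25 0 0 0;-0.25 0 0 0;-0.25 0 0 0;-0.25 0 0 0;0 0 0 0")

```text
t: 21.42
eef_pos: [0.5402, -0.0033, 0.1142]
ee_rot: [-3.142, -0.0, -1.28]
force: [-0.5, -0.5, 0.6]
width: 0.0006
```

```bash
python3 - <<'E'
from h import *
from station import viewer,readout
w=viewer.grab_frame("scene")["image"][:,:,::-1]; cv2.imwrite("pics/scene9.png",cv2.resize(w[130:290,270:483],(800,600),interpolation=cv2.INTER_CUBIC))
E
```

```text
(no output)
```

View pics/scene9.png

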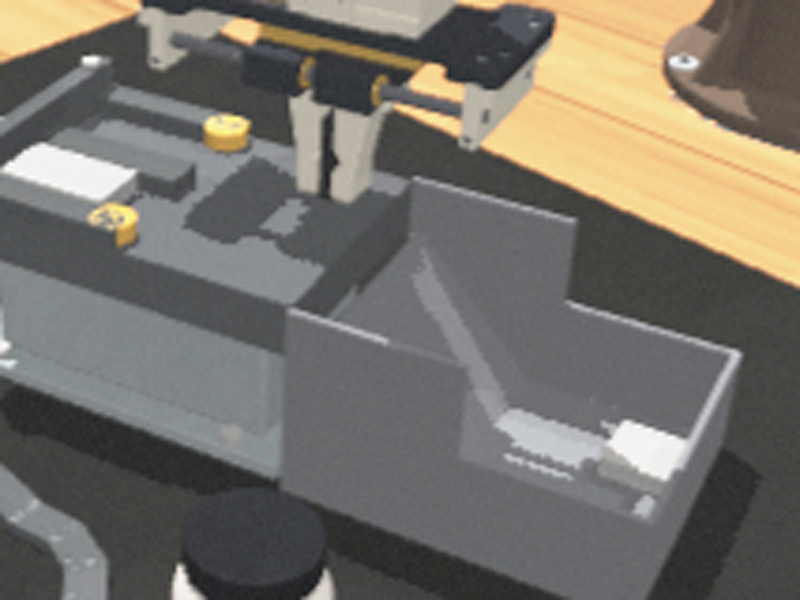

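apply_moves(deltas="0 0 -1 0;0 0 -2 0;0 0 -3 0;2 0 -3 0;3 0 -1.5 0;3 0 0 0;3 0 0 0;2 0 0 0;0 0 0 0")

```text
t: 22.6
eef_pos: [0.5776, -0.1292, 0.2192]
ee_rot: [3.141, -0.0, -1.282]
force: [0.7, -0.2, -1.2]
width: 0.0005
```

```bash
python3 - <<'E'
from h import *
from station import viewer,readout
w=viewer.grab_frame("scene")["image"][:,:,::-1]; cv2.imwrite("pics/scene10.png",cv2.resize(w[130:310,240:480],(800,600),interpolation=cv2.INTER_CUBIC))
f=viewer.grab_frame("top");w=f["image"][:,:,::-1]; cv2.imwrite("pics/top10.png",cv2.resize(w[130:295,200:420],(800,600),interpolation=cv2.INTER_CUBIC))
for q in["offcut_center","blank_center","horseshoe","hammer","jar"]:
  for k in viewer.silhouettes("top",q):
    ys,xs=np.nonzero(k["region"]);c=ray(f,xs.mean(),ys.mean(),.122 if q[0]=="b" else .02);d=c[:2]-[.5913,-.0631];th=1.862
    print(q,k["conf"],k["extent"],d@[np.cos(th),np.sin(th)],d@[-np.sin(th),np.cos(th)])
print(readout.get_state()["eef_pos"],readout.get_state()["force"])
E
```

```text
hammer 0.57 [416.9, 207.3, 39.8, 42.1] -0.20449477383040443 0.10677391143932137
[ 0.57744358 -0.12742291  0.2193347 ] [-0.35272605  0.23293344  0.14841765]
```

View pics/scene10.png

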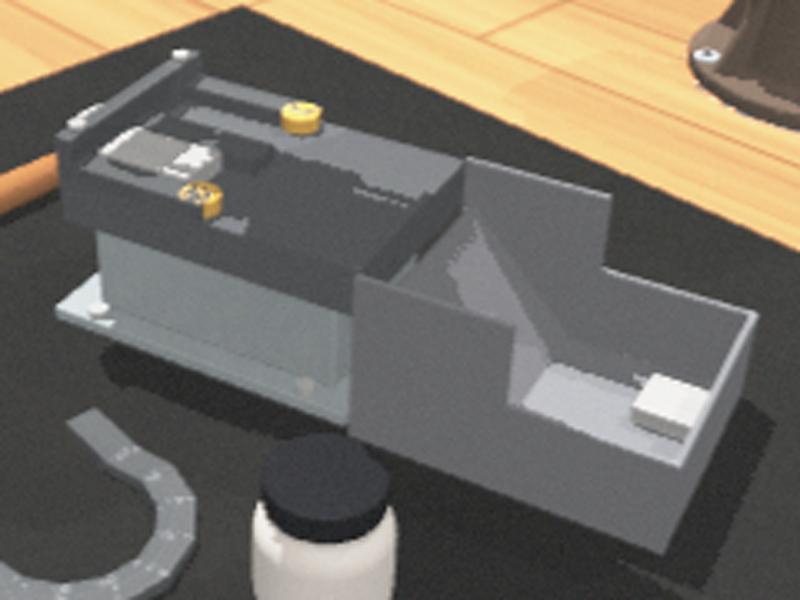

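View pics/top10.png

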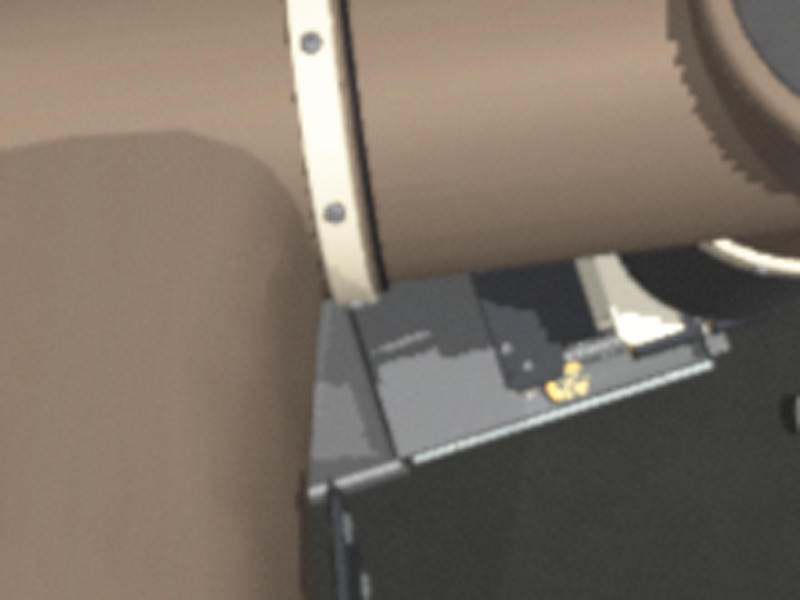

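The scene view shows the offcut flat in the tray at about (675, 405). The blank is still in its channel, and the jar and horseshoe haven't moved. The arm is clear, so I'm handing in.

```bash
python3 - <<'E'
from station import job
print(job.job_done())
E
```

```text
the job is handed in; nothing more can be done
None
```

The offcut is out of its channel and lies flat in the tray, and the job is handed in at about 23 s. I pressed the closed fingertips on its top and slid it past the catch onto the open ledge. Then I lifted off, came down behind it and pushed it over the edge into the chute.

- **Force:** the highest reading was about 13 N of pressure, during the slide. Force was only read at the end of each move, so short peaks between readings would not show.
- **Last checks:** the final scene picture shows the offcut flat in the tray, the blank still in its channel, and the horseshoe and jar unmoved. The gripper was well above the stand, touching nothing.
- **Checks that failed:** in the last top view the arm hid most of the scene. The networks found only part of the hammer there, and neither the offcut nor the blank, so those positions rest on the scene picture by eye. An earlier top view check of the offcut on the ledge also found nothing.
- **Disagreement:** early on, the scene and top cameras put the offcut and blank about 6 to 9 mm apart. I used the top view and confirmed it with the wrist camera before touching anything.

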